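# Half-close the coin bank's bayonet lid and hold it

## Robot

A 6-joint arm with a two-finger parallel gripper is mounted at the origin on the work surface. World frame = base frame: x ahead of the robot, y to its left, z up, the work surface at z = 0. Lengths are in mm, angles in rad, forces in N, time in s.
With the tool pointing down it reaches from about 250 to 725 mm from the base axis. Payload 4 kg.
Tool frame: the origin (TCP) lies midway between the tips of the shut fingers; the grasp point (between the pads) lies 19 mm behind it (manip.hold_point_z is the distance from the TCP to the grasp point, in mm); z points along the fingers, y is the direction in which the jaws open and shut (so a half turn about z gives the same grasp; the last joint's range is limited). The gripper opens to 85 mm and grips with 20 to 120 N. Pads are 22 mm wide; open, the fingers measure 114 mm over their backs; the gripper's body (76 mm by 85 mm) begins 54 mm behind the grasp point. The pads swing forward as they close: fully open they stand 13 mm farther back than shut.
Start: joints at [-1.181, 0.241, 0.005, 1.335, 0, 1.571], TCP at [190, -462.493, 231.306] pointing down, gripper open.
Joint ranges: [-2.72, 2.72], [-1.05, 1.87], [-1.09, 1.28], [-1.99, 2.15], [-1.42, 1.44], [-3.14, 3.14]. Speed limits (rad/s): [2.79, 2.79, 3.14, 3.14, 3.14, 3.14].

## Interface

Orientations are given as a unit quaternion [w, x, y, z].
In Python, from station import manip, viewer gives the robot as it stands. The module is installed in compiled form; this text tells all that it offers. Calls block until the motion is done:
- manip.move_pose(position, orientation): joint-space move of the TCP to a pose.
- manip.move_l(position, ori=None, rate=150, until_force=None): straight line of the TCP; ori=None keeps the orientation; rate is the mean speed in mm/s. With until_force (N) it stops when the force on the tool has changed by that much, and returns True; else False.
- manip.set_joints(angles): joint-space move.
- manip.command_gripper(opening, effort=None): opening from 0.0 (shut) to 1.0 (fully open); effort is the grip in N (None keeps the last); returns when the fingers have stopped.
- manip.sleep(seconds).
- manip.ik(position, orientation): joint angles nearest the present ones, or None.
- viewer.read_camera(name): name is "scene" or "top" or "wrist"; returns a dict with "color" (384x512x3 uint8, red, green, blue), "fx", "fy", "cx", "cy" (pixels), "T" (4x4, takes a point from camera to world coordinates); the wrist camera has in their place "mount" (4x4, takes a point from camera to tool coordinates, whose origin is the TCP and whose axes are the flange's). Camera axes: x right, y down, z forward; pixel columns grow to the right and rows downward; lengths in mm; the calibration is good to about 2 mm. A picture is of the moment at which its call begins: read the wrist's pose just before it. There is no depth.
A pose or a line that the arm cannot do raises manip.IKError and nothing moves.
- manip.hand_in(): hands the job in, once; it reports no verdict.
Readings, each from a call of its own:
- manip.read_time_s(): time.
- manip.read_joints(): joint angles.
- manip.read_qvel(): joint speeds.
- manip.read_effort(): joint torques, N m.
- manip.read_ee_pos(): TCP position.
- manip.read_tcp_rot(): TCP orientation.
- manip.read_force(): force on the tool from outside, world axes, zero at the start.
- manip.read_moment(): the same for the moment, N m.
- manip.read_width(): opening from 0.0 (shut) to 1.0 (fully open).
Only numpy, scipy, OpenCV 4.12 (cv2) and the standard library are available. Lean on these libraries where they do the work, as an engineer would, in place of code of your own. Each camera call takes 0.05 s, during which the arm holds its last target.

## Task

Put the steel coin bank's neck back together: slip the thin rubber ring and then the thick steel ring fully down over the neck, then drop the lid's cross pin through the slot in the neck until the lid sits flush and turn it clockwise (seen from above) about 45 degrees, which is half way to the lock's click at a quarter turn. It must never reach the click, for that can only be undone with the key: finish while still gripping the lid there, without letting go, and leave the bottle, massage roller, clothes peg and spring clip alone.

Things in the scene. Friction and masses are not known exactly. Their poses are not given: they have to be found in the camera images.
- bank: Steel coin bank, fixed: box 110 x 110 mm, 50 mm high, with a round neck (diameter 44 mm, 28 mm high) on the middle of its flat top. Origin: centre of its underside, on the shelf, z up. The keyed slot in the neck's mouth runs along the bank's x axis. The thin dark coin slot near the -x edge of its top is not used.
- neck_top (a point): Centre of the neck's top, 78 mm above the shelf, axes as the bank's. Flush mouth plate 5 mm thick, its slot 34 mm long (x), 12 mm wide, widened to 20 mm over its middle 16 mm; hollow 28 mm deep. Under the plate a stop blocks anticlockwise turning; clockwise the lid turns freely to about 67 degrees, then meets a spring catch (about 3 N) that clicks over at about 90.
- seal: The thin ring: black rubber, rigid, outer diameter 66 mm, bore 49 mm, 10 mm thick, 30 g, lying flat on the shelf. Origin: centre of its underside. It goes on the neck first.
- collar: The thick ring: steel, outer diameter 66 mm, bore 49 mm, 14 mm thick, about 120 g, lying flat on the shelf. Origin: centre of its underside. It goes on second, on top of the thin ring.
- stand: Short upright wooden ring, fixed to the shelf, outer diameter 56 mm, bore 38 mm, 22 mm high; the lid rests on it. Origin: centre of its underside.
- lid: Steel bayonet lid, about 140 g, upright on the wooden ring. Origin: centre of the underside of its disc (diameter 60, 6 mm thick), z up. On the disc a grip bar 50 mm long (lid's x), 12 mm thick (y), 30 mm high, its top 36 mm above the origin. Below, a stem (see pin). When fully in, the disc rests on the neck's top.
- pin (a point): Centre of the lid's cross pin, 11.5 mm below the lid's origin: a round bar of diameter 8 mm, 30 mm long over its round ends, along the lid's x, parallel to the grip bar, at the foot of a stem of diameter 16 mm. Lowest point 15.5 mm below the lid's origin. It fits the slot either way round.
- bar_end (a point): Middle of the foot of the grip bar's one end: on the lid's +x axis, 25 mm from its centre line, 6 mm above the lid's origin.
- bottle: Green glass bottle, corked, diameter 64 mm, 210 mm tall, bystander. Origin: centre of its base.
- roller: Wooden massage roller on two axles of wheels, about 90 x 70 mm and 49 mm high, bystander. Origin: centre of its underside.
- peg: White plastic clothes peg lying flat, 75 x 14 mm, 12 mm high, bystander. Origin: centre of its underside.
- clip: Chrome spring clip lying flat, 45 x 32 mm, 22 mm high, bystander. Origin: centre of its underside.

How it is judged (in metres and radians):
On the way, in this order (a step that is already met when the one before it is completed fails the run):
1. the thin ring lies fully home round the neck on the bank's top, released, the thick ring not yet on (horizontal distance between seal and neck_top below 0.0045 m and z of seal in the frame of bank between 0.0475 and 0.0525 m and contact force between the fingers and seal below 0.2 N and horizontal distance between collar and neck_top above 0.04 m), for 0.2 s.
2. the thick ring lies fully home on the thin one round the neck, released (horizontal distance between each of seal, collar and neck_top below 0.0045 m and z of seal in the frame of bank between 0.0475 and 0.0525 m and z of collar in the frame of bank between 0.0575 and 0.0625 m and contact force between the fingers and collar below 0.2 N), for 0.2 s.
3. the lid sits flush on the neck with its pin through the slot, not yet turned (horizontal distance between lid and neck_top below 0.005 m and z of lid in the frame of bank below 0.0805 m and angle between the x axis of lid and the x axis of bank, either way round below 0.25 rad), for 0.1 s.
4. the lid is turned clockwise about 45 degrees, gripped (horizontal distance between lid and neck_top below 0.005 m and z of lid in the frame of bank below 0.0805 m and angle between the x axis of lid and the x axis of bank, either way round between 0.575 and 0.995 rad and ((x of bar_end in the frame of bank above 0.008 m and y of bar_end in the frame of bank below -0.008 m) or (x of bar_end in the frame of bank below -0.008 m and y of bar_end in the frame of bank above 0.008 m)) and contact force between the fingers and lid above 1.5 N), for 0.2 s.
At the end, for the whole second after the job is handed in: Both rings home on the neck, thin below thick (2.5 mm in height, 4.5 mm off centre); lid flush on the neck (2.5 mm in height, 5 mm off centre, 3.4 degrees of level), pin through the slot, turned clockwise 45 degrees give or take 12, at rest and gripped with at least 1.5 N (all of step 4 and horizontal distance between each of seal, collar and neck_top below 0.0045 m and z of seal in the frame of bank between 0.0475 and 0.0525 m and z of collar in the frame of bank between 0.0575 and 0.0625 m and angle between lid's own z axis and vertical below 0.06 rad and angular speed of lid below 0.1 rad/s and linear speed of lid below 0.02 m/s); the arm keeps its last pose, push and grip.
It fails at once if the inserted lid is turned more than 67 degrees, into the lock's click (horizontal distance between lid and neck_top below 0.005 m and z of lid in the frame of bank below 0.0805 m and angle between the x axis of lid and the x axis of bank, either way round above 1.17 rad).
It fails at once if the bottle is moved over 30 mm or tipped (distance of bottle from where it was at the start of the episode above 0.03 m or angle between bottle's own z axis and vertical above 0.3 rad).
It fails at once if the massage roller, clothes peg or spring clip is moved over 30 mm (distance of any of roller, peg, clip from where it was at the start of the episode above 0.03 m).
It also fails if it takes over 72 s, if anything falls off the work surface, if the arm or the gripper's body presses on something with over 40 N, if the wrist force passes 120 N, or if a joint passes its speed limit or range.

## Working session

There is one attempt and no reset: what is moved stays moved. The work goes in short steps, each a Python script; the robot and the scene stay as the last script left them, time stands still between calls to the robot, and variables do not carry over. Pictures are saved under pics/ and viewed, and the job is handed in when it is done.

```bash
ls; mkdir -p pics; python3 - <<'E'
from station import manip, viewer
import cv2,numpy as np
np.set_printoptions(precision=4,suppress=True)
for n in ["scene","top","wrist"]:
    c=viewer.read_camera(n)
    cv2.imwrite(f"pics/{n}0.png",cv2.cvtColor(c["color"],cv2.COLOR_RGB2BGR))
    print(n,c["fx"],c["fy"],c["cx"],c["cy"]); print(c.get("T",c.get("mount")))
print(manip.read_ee_pos(),manip.read_tcp_rot(),manip.read_time_s(),manip.hold_point_z,manip.read_force())
E
```

```text
pics
scene 441.7577147022462 441.7577147022462 256.5861818728239 190.96083268741216
[[  -0.2032    0.7936   -0.5735 1147.945 ]
 [   0.9791    0.1629   -0.1215   98.4089]
 [  -0.003    -0.5862   -0.8101  892.9982]
 [   0.        0.        0.        1.    ]]
top 380.46612670045664 380.46612670045664 257.04076575139464 192.7628361897145
[[ -0.0013  -0.992    0.126  468.1651]
 [ -1.       0.0004  -0.0067 -47.8454]
 [  0.0066  -0.126   -0.992  937.0323]
 [  0.       0.       0.       1.    ]]
wrist 294.0890937949236 294.0890937949236 249.96860176684999 190.91011954181312
[[   0.0006   -0.9621   -0.2726   69.8533]
 [   1.        0.0004    0.0006   -1.4135]
 [  -0.0005   -0.2726    0.9621 -142.5992]
 [   0.        0.        0.        1.    ]]
[ 189.8119 -462.0632  230.6036] [-0.0008  0.9811  0.1937 -0.0002] 0.15 18.700000000000003 [-0.2645 -0.8552 -0.7749]
```

View pics/top0.png

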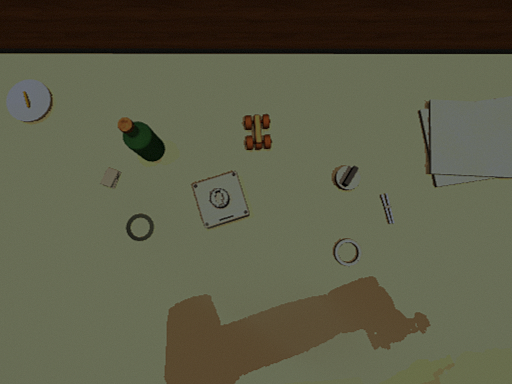

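View pics/scene0.png

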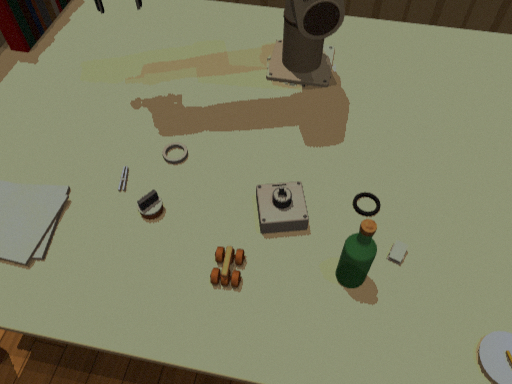

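View pics/wrist0.png

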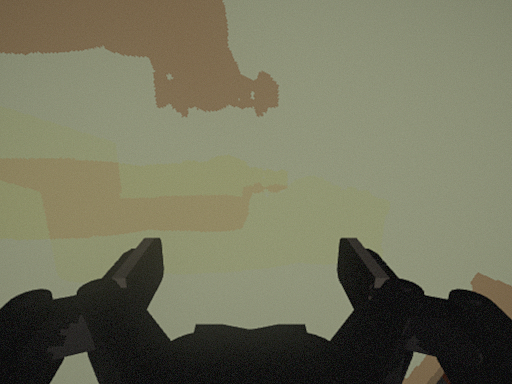

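```bash
cat > h.py <<'E'
import numpy as np, cv2
from scipy.spatial.transform import Rotation as R
np.set_printoptions(precision=3,suppress=True)
CAM={"top":(380.46612670045664,257.04076575139464,192.7628361897145),"scene":(441.7577147022462,256.5861818728239,190.96083268741216),"wrist":(294.0890937949236,249.96860176684999,190.91011954181312)}
def plane(c,T,px,z):
    f,cx,cy=c
    d=T[:3,:3]@np.array([(px[0]-cx)/f,(px[1]-cy)/f,1.]); o=T[:3,3]
    return o+d*(z-o[2])/d[2]
def proj(c,T,p):
    f,cx,cy=c
    q=T[:3,:3].T@(np.asarray(p)-T[:3,3]); return np.array([f*q[0]/q[2]+cx,f*q[1]/q[2]+cy])
def down(yaw):
    "tool down; jaw(y) direction at world angle yaw"
    # tool z=-Z, tool y=(cos,sin,0), x = y×z
    y=np.array([np.cos(yaw),np.sin(yaw),0]);z=np.array([0,0,-1.]);x=np.cross(y,z)
    q=R.from_matrix(np.c_[x,y,z]).as_quat(); return [q[3],q[0],q[1],q[2]]
E
python3 - <<'E'
from station import manip, viewer
import cv2,numpy as np
from h import *
c=viewer.read_camera("top"); np.save("Ttop.npy",c["T"])
im=c["color"][:,:,::-1].copy(); cv2.imwrite("pics/t_raw.png",im)
def crop(x,y,w,h,s): return cv2.resize(im[y:y+h,x:x+w],None,fx=s,fy=s,interpolation=cv2.INTER_CUBIC)
a=crop(110,200,60,50,6);b=crop(190,165,60,65,6);d=crop(320,155,60,115,6)
H=690
out=np.zeros((600,800,3),np.uint8)
out[:300,:360]=a; 
out[:390,360:720]=b[:390]
cv2.imwrite("pics/t_ab.png",cv2.convertScaleAbs(out,alpha=1.7))
cv2.imwrite("pics/t_d.png",cv2.convertScaleAbs(cv2.resize(d,None,fx=.85,fy=.85),alpha=1.7))
T=c["T"]
for n,p,z in [("seal",(140,227),5),("collar",(347,252),7),("bank",(220,199),50),("neck",(219,197),78),("lid",(347,177),28),("roller",(258,132),25),("bottle",(152,152),0),("peg",(386,208),6),("clip",(110,177),10)]:
    print(n,plane(CAM["top"],T,p,z))
q=manip.read_tcp_rot(); print(R.from_quat([q[1],q[2],q[3],q[0]]).as_matrix())
E
```

```text
seal [502.552 231.105   5.   ]
collar [ 441.666 -271.708    7.   ]
bank [566.109  32.956  50.   ]
neck [567.589  32.726  78.   ]
lid [ 622.045 -272.244   28.   ]
roller [735.059 -56.608  25.   ]
bottle [690.497 209.541   0.   ]
peg [ 548.481 -371.362    6.   ]
clip [625.173 307.934  10.   ]
[[ 0.925  0.38  -0.001]
 [ 0.38  -0.925  0.001]
 [-0.    -0.001 -1.   ]]
```

View pics/t_ab.png

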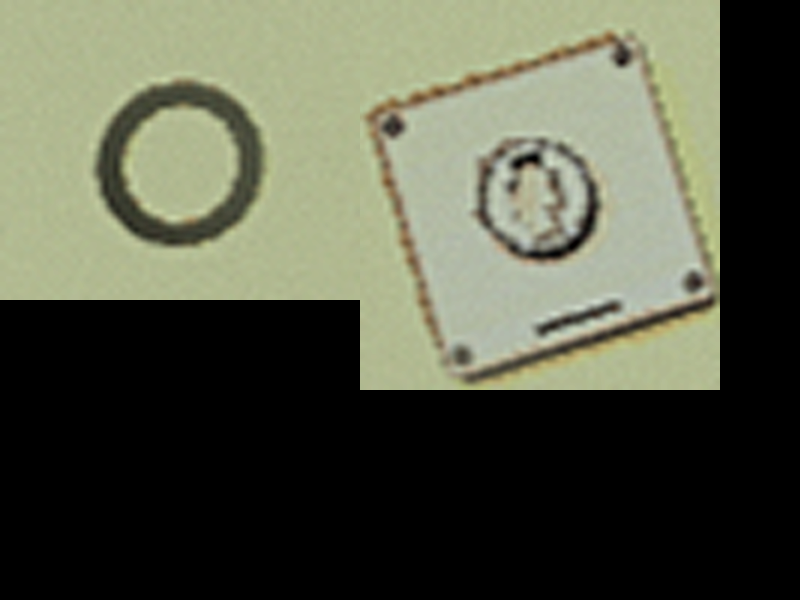

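View pics/t_d.png

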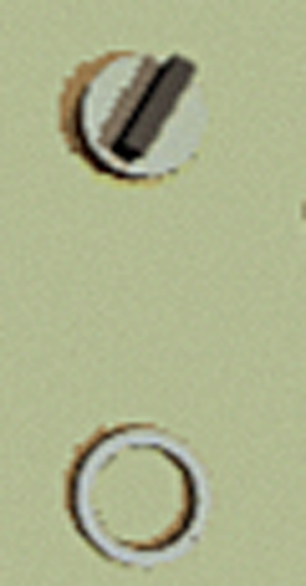

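```bash
cat >> h.py <<'E'
def grab(name):
    from station import manip, viewer
    p=manip.read_ee_pos();q=manip.read_tcp_rot()
    Tt=np.eye(4);Tt[:3,:3]=R.from_quat([q[1],q[2],q[3],q[0]]).as_matrix();Tt[:3,3]=p
    c=viewer.read_camera("wrist")
    T=Tt@c["mount"]; im=c["color"][:,:,::-1].copy()
    cv2.imwrite(f"pics/{name}.png",im); np.save(f"pics/{name}_T.npy",T)
    return im,T
E
python3 - <<'E'
from station import manip
from h import *
T=np.load("Ttop.npy");C=CAM["top"]
s=[plane(C,T,p,50)[:2] for p in [(195.5,185.8),(233.7,173.8),(206.7,224.2),(245.3,212)]]
print(s,np.mean(s,0), "yaw",np.degrees([np.arctan2(*(a-b)[::-1]) for a,b in [(s[0],s[2]),(s[1],s[3])]]),np.degrees([np.arctan2(*(a-b)[::-1])-np.pi/2 for a,b in [(s[0],s[1]),(s[2],s[3])]]))
print("neck",plane(C,T,(219.5,197.8),78),"seal",plane(C,T,(140.2,227.3),10),"collar",plane(C,T,(347.6,252.5),14),"lid",plane(C,T,(347.5,177.5),28))
for y in (0,-1.57,1.57,-.7,.7):
    for P in ([502,231,120],[567,33,120],[442,-272,120],[622,-272,150]):
        j=manip.ik(P,down(y)); print(y,P,None if j is None else np.array(j))
E
```

```text
[array([597.386,  90.915]), array([626.024,   1.246]), array([507.219,  63.195]), array([535.546, -26.411])] [566.544  32.236] yaw [17.089 16.997] [17.712 17.543]
neck [565.759  31.57   78.   ] seal [501.642 229.097  10.   ] collar [ 440.676 -271.429   14.   ] lid [ 620.816 -273.42    28.   ]
0 [502, 231, 120] [ 0.431  0.415 -0.048  1.109  0.     2.002]
0 [567, 33, 120] [ 0.058  0.443 -0.003  1.125  0.     1.629]
0 [442, -272, 120] [-0.552  0.353 -0.141  1.076  0.     1.019]
0 [622, -272, 150] [-0.412  0.643  0.415  1.343  0.     1.159]
-1.57 [502, 231, 120] [ 0.431  0.415 -0.048  1.109  0.    -2.711]
-1.57 [567, 33, 120] [ 0.058  0.443 -0.003  1.125  0.    -3.084]
-1.57 [442, -272, 120] [-0.552  0.353 -0.141  1.076  0.     2.589]
-1.57 [622, -272, 150] [-0.412  0.643  0.415  1.343  0.     2.729]
1.57 [502, 231, 120] [ 0.431  0.415 -0.048  1.109  0.     0.432]
1.57 [567, 33, 120] [ 0.058  0.443 -0.003  1.125  0.     0.059]
1.57 [442, -272, 120] [-0.552  0.353 -0.141  1.076  0.    -0.551]
1.57 [622, -272, 150] [-0.412  0.643  0.415  1.343  0.    -0.411]
-0.7 [502, 231, 120] [ 0.431  0.415 -0.048  1.109  0.     2.702]
-0.7 [567, 33, 120] [ 0.058  0.443 -0.003  1.125  0.     2.329]
-0.7 [442, -272, 120] [-0.552  0.353 -0.141  1.076  0.     1.719]
-0.7 [622, -272, 150] [-0.412  0.643  0.415  1.343  0.     1.859]
0.7 [502, 231, 120] [ 0.431  0.415 -0.048  1.109  0.     1.302]
0.7 [567, 33, 120] [ 0.058  0.443 -0.003  1.125  0.     0.929]
0.7 [442, -272, 120] [-0.552  0.353 -0.141  1.076  0.     0.319]
0.7 [622, -272, 150] [-0.412  0.643  0.415  1.343  0.     0.459]
```

```bash
python3 - <<'E'
from station import manip
from h import *
manip.move_pose([566,32,185],down(np.radians(107.3)));print(manip.read_time_s())
im,T=grab("w_bank");print(manip.read_ee_pos(),manip.read_force())
manip.move_pose([502,230,130],down(1.57));print(manip.read_time_s())
im,T=grab("w_seal");print(manip.read_ee_pos(),manip.read_force())
E
```

```text
2.425
[566.016  31.05  185.122] [ 0.058 -0.757  0.18 ]
3.3417
[503.038 228.969 130.586] [ 0.817  0.093 -0.172]
```

View pics/w_bank.png

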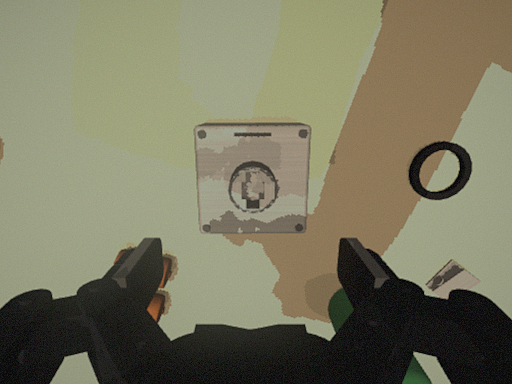

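View pics/w_seal.png

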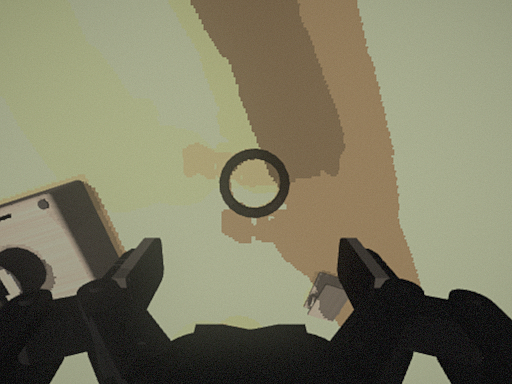

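```bash
python3 - <<'E'
from station import manip
from h import *
def crop(im,x,y,w,h,s): return cv2.resize(im[y:y+h,x:x+w],None,fx=s,fy=s,interpolation=cv2.INTER_CUBIC)
b=cv2.imread("pics/w_bank.png");s=cv2.imread("pics/w_seal.png")
cv2.imwrite("pics/wb2.png",np.hstack([crop(b,190,115,130,130,4)[:500],]))
g=cv2.cvtColor(s,cv2.COLOR_BGR2GRAY)
roi=np.zeros_like(g);roi[140:225,210:300]=1
m=((g<60)&(roi>0)).astype(np.uint8)
n,l,st,ce=cv2.connectedComponentsWithStats(m);k=1+np.argmax(st[1:,4]);m=(l==k).astype(np.uint8)
cs,_=cv2.findContours(m,cv2.RETR_CCOMP,cv2.CHAIN_APPROX_NONE)
T=np.load("pics/w_seal_T.npy")
for c in cs:
    if len(c)>40:
        e=cv2.fitEllipse(c);print(e,[plane(CAM["wrist"],T,e[0],z) for z in (0,10)])
print(manip.read_ee_pos(),manip.read_joints(),[manip.read_ee_pos() for i in range(3)])
E
```

```text
((254.75015258789062, 182.70408630371094), (61.522743225097656, 63.43140411376953), 148.92239379882812) [array([502.994, 235.356,   0.   ]), array([500.467, 235.201,  10.   ])]
[503.038 228.969 130.586] [ 0.427  0.405 -0.033  1.132 -0.001  0.43 ] [array([503.038, 228.969, 130.586]), array([503.038, 228.969, 130.586]), array([503.038, 228.969, 130.586])]
```

View pics/wb2.png

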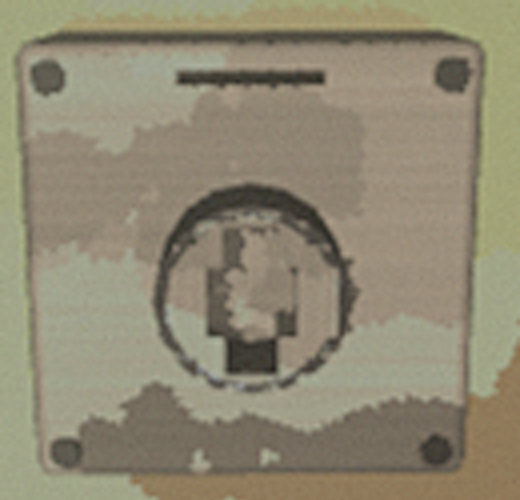

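```bash
python3 - <<'E'
from station import manip
from h import *
for i in range(3):
    print(manip.read_ee_pos(),np.array(manip.read_tcp_rot()),np.array(manip.read_joints())); manip.sleep(.1)
print("target",np.array(down(1.57)),np.array(manip.ik([502,230,130],down(1.57))))
im,T=grab("w_seal2");print(T)
g=cv2.cvtColor(im,cv2.COLOR_BGR2GRAY)
roi=np.zeros_like(g);roi[140:225,210:300]=1
print(np.load("pics/w_seal_T.npy"))
cv2.imwrite("pics/ws2.png",cv2.resize(im[130:240,200:310],None,fx=5,fy=5,interpolation=cv2.INTER_CUBIC))
E
```

```text
[503.038 228.969 130.586] [ 0.001  0.001  1.    -0.   ] [ 0.427  0.405 -0.033  1.132 -0.001  0.43 ]
[503.166 228.718 130.599] [0.001 0.002 1.    0.   ] [ 0.427  0.405 -0.033  1.132 -0.     0.43 ]
[502.922 228.862 130.437] [0.    0.001 1.    0.   ] [ 0.427  0.405 -0.033  1.132 -0.     0.43 ]
target [0. 0. 1. 0.] [ 0.43   0.405 -0.034  1.132  0.     0.43 ]
[[  0.002   0.962   0.272 434.046]
 [  1.     -0.002  -0.001 231.005]
 [ -0.001   0.272  -0.962 272.822]
 [  0.      0.      0.      1.   ]]
[[  0.001   0.962   0.272 434.031]
 [  1.     -0.     -0.001 231.133]
 [ -0.001   0.272  -0.962 272.902]
 [  0.      0.      0.      1.   ]]
```

View pics/ws2.png

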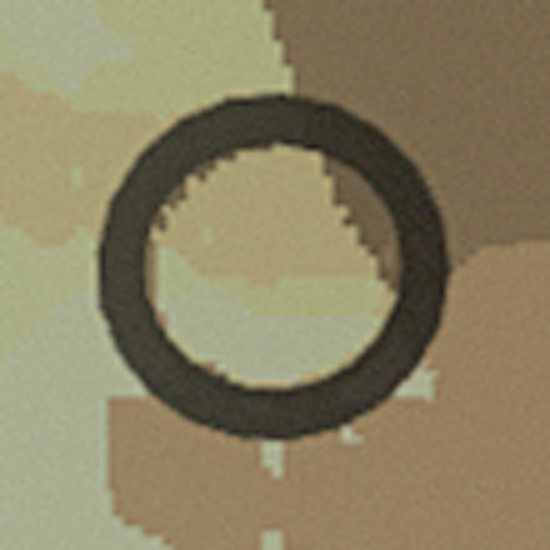

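```bash
python3 - <<'E'
from station import manip,viewer
from h import *
for i in range(2):
    print(viewer.read_camera("wrist")["mount"])
q=manip.read_tcp_rot();print(R.from_quat([q[1],q[2],q[3],q[0]]).as_matrix())
im=cv2.imread("pics/w_seal2.png")
E
```

```text
[[   0.001   -0.963   -0.271   68.49 ]
 [   1.       0.001   -0.001    1.684]
 [   0.001   -0.271    0.963 -142.602]
 [   0.       0.       0.       1.   ]]
[[   0.001   -0.963   -0.271   68.49 ]
 [   1.       0.001   -0.001    1.684]
 [   0.001   -0.271    0.963 -142.602]
 [   0.       0.       0.       1.   ]]
[[-1.     0.001  0.   ]
 [ 0.001  1.     0.   ]
 [-0.     0.    -1.   ]]
```

```bash
python3 - <<'E'
from station import manip
from h import *
print(manip.read_width())
manip.move_l([499.8,234.2,25],down(1.57)); 
print(manip.move_l([499.8,234.2,-2],rate=80,until_force=6),manip.read_ee_pos())
manip.command_gripper(0.0,25); print(manip.read_width(),manip.read_ee_pos(),manip.read_force())
im,T=grab("w_g1")
manip.command_gripper(1.0)
manip.move_pose([499.8,234.2,-2],down(0.0))
manip.command_gripper(0.0,25); print(manip.read_width(),manip.read_ee_pos(),manip.read_force(),manip.read_time_s())
im2,T=grab("w_g2")
cv2.imwrite("pics/g12.png",np.hstack([im,im2])[:, :, :][::1,::1])
cv2.imwrite("pics/g12.png",cv2.resize(np.hstack([im[80:320,100:400],im2[80:320,100:400]]),None,fx=1.3,fy=1.3))
E
```

```text
1.0022802051549002
False [499.75  234.14   -1.978]
0.758641763236348 [500.374 234.41   -0.577] [-0.938 -0.372  5.24 ]
0.7449273471653756 [500.012 234.267  -1.569] [-1.122 -0.967  2.958] 7.6667
```

View pics/g12.png

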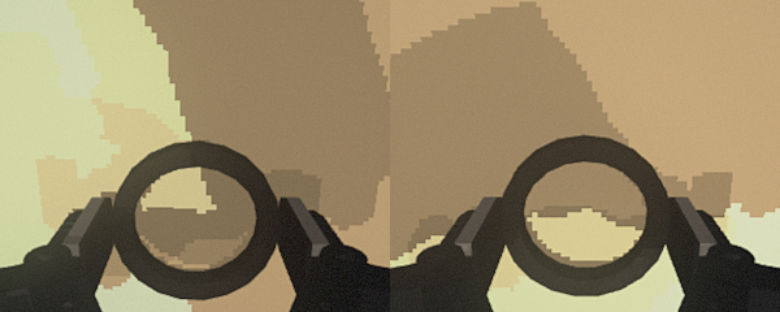

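```bash
python3 - <<'E'
from station import manip,viewer
from h import *
M1=np.array([[0.0006,-0.9621,-0.2726,69.8533],[1,.0004,.0006,-1.4135],[-.0005,-.2726,.9621,-142.5992],[0,0,0,1]])
M2=viewer.read_camera("wrist")["mount"];print(M2)
C=CAM["wrist"]
im=cv2.imread("pics/w_g2.png")
cv2.imwrite("pics/g2b.png",cv2.resize(im[160:320,160:340],None,fx=4,fy=4,interpolation=cv2.INTER_CUBIC))
t=np.linspace(0,2*np.pi,60)
for M in (M1,M2):
    M=M.copy()
    P=np.array([proj(C,M,[33*np.cos(a),33*np.sin(a),-11.6]) for a in t])
    print("pred ring extents",P.min(0),P.max(0))
    # neck seen from pose 185: tool z = 107
    print("neck in tool",plane(C,M,(252.8,190),185.1-78))
E
```

```text
[[   0.001   -0.962   -0.272   70.548]
 [   1.       0.001   -0.       0.378]
 [   0.001   -0.272    0.962 -142.601]
 [   0.       0.       0.       1.   ]]
pred ring extents [185.61  190.363] [319.636 311.555]
neck in tool [ -0.061   1.238 107.1  ]
pred ring extents [182.384 191.837] [316.233 312.72 ]
neck in tool [  0.665   2.746 107.1  ]
```

View pics/g2b.png

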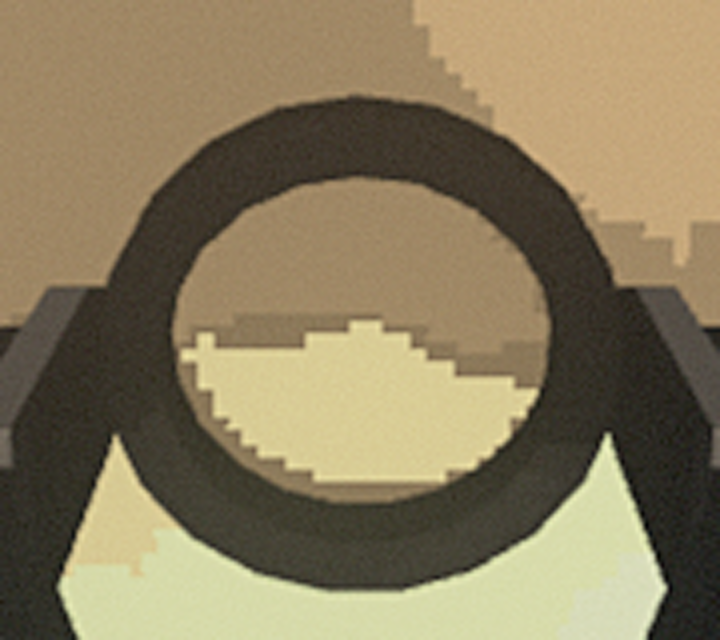

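```bash
python3 - <<'E'
from station import manip
from h import *
Y=np.radians(107.3)
manip.move_l([499.8,234.2,90],rate=200)
print(manip.read_width(),manip.read_force())
manip.move_pose([566,33.5,90],down(Y));manip.sleep(.2)
im,T=grab("w_p1");print(manip.read_ee_pos(),manip.read_width(),manip.read_time_s())
cv2.imwrite("pics/p1b.png",cv2.resize(im[150:330,150:350],None,fx=3.2,fy=3.2,interpolation=cv2.INTER_CUBIC))
E
```

```text
0.7422546169253887 [-0.482 -0.619 -0.162]
[566.021  33.773  90.044] 0.7393032833517892 10.5667
```

View pics/p1b.png

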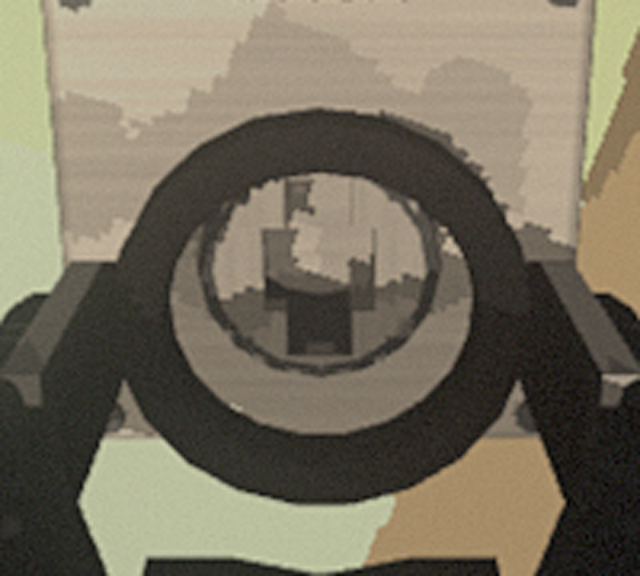

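```bash
python3 - <<'E'
from h import *
from scipy.optimize import least_squares
f0,cx,cy=CAM["wrist"]
zt,zb,zn=-11.6,-1.6,12
obs=[(24.5,zt,203.75,0),(-33,zt,307.2,0),(-24.5,zb,285.9,0),(33,zb,183.75,0),(-22,zn,267.2,1),(-17,zn,260.9,1),(-8,zn,246.3,1),(8,zn,221.3,1)]
def cam(p):
    th=p[0];return np.array([70+0*p[0],0,-142.6-p[1]]),th,f0*p[2]
def pr(p,x,z):
    o,th,f=cam(p); c,s=np.cos(th),np.sin(th)
    dx,dz=x-o[0],z-o[2]
    return cy+f*(-c*dx-s*dz)/(-s*dx+c*dz), f/(-s*dx+c*dz)
def res(p,ff,fz):
    p=np.array(p); 
    if ff:p[2]=1
    if fz:p[1]=0
    r=[pr(p,x+(p[3] if n else 0),z)[0]-v for x,z,v,n in obs]
    r+=[(pr(p,0,zt)[1]-1.93)*49,(pr(p,p[3],zn)[1]-1.683)*44]
    return r
for ff,fz in((1,0),(0,1),(0,0),(1,1)):
    s=least_squares(res,[.276,0,1,0],args=(ff,fz));print(ff,fz,s.x,np.round(s.fun,1))
E
```

```text
1 0 [ 0.269  5.597  1.    -0.668] [ 2.5  0.  -3.   0.6  0.4 -0.7  0.3  0.1  1.3  0.6]
0 1 [ 0.28  -2.532  0.973 -0.961] [ 2.7  0.1 -3.2  0.5  0.3 -0.8  0.3  0.3  2.   0.8]
0 0 [ 0.217 43.57   1.212  0.858] [ 0.8  0.3 -1.6  0.4  1.3 -0.3  0.1 -0.9 -0.5  1.2]
1 1 [ 0.285  0.     1.    -1.042] [ 1.5  1.5 -2.4 -1.3  0.8 -0.4  0.3 -0.4  4.5  2.8]
```

```bash
python3 - <<'E'
from station import manip
from h import *
x,y=566.6,33.6
manip.move_l([x,y,82]);manip.sleep(.15);print(manip.read_ee_pos(),manip.read_force())
r=manip.move_l([x,y,50.0],rate=40,until_force=5);print(r,manip.read_ee_pos(),manip.read_force(),manip.read_width(),manip.read_time_s())
grab("w_p2")
E
```

```text
[566.611  33.603  82.04 ] [-0.466  0.548 -0.489]
False [566.829  33.632  50.199] [ 0.014 -0.328 -0.206] 0.7424637462063709 11.9167
```

View pics/w_p2.png

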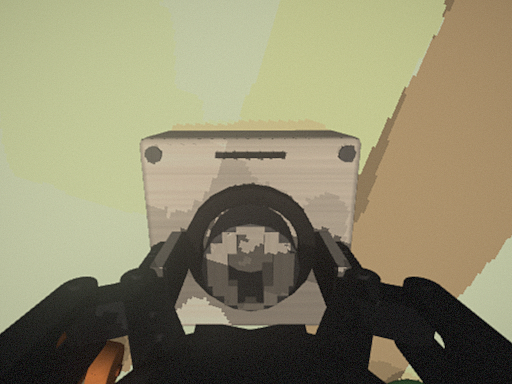

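```bash
python3 - <<'E'
from station import manip
from h import *
x,y=566.6,33.6
print(manip.move_l([x,y,48.8],rate=20,until_force=4),manip.read_force())
manip.command_gripper(1.0);manip.sleep(.1);print(manip.read_width(),manip.read_force())
manip.move_l([x,y,150],rate=200)
im,T=grab("w_p3");print(manip.read_time_s())
manip.move_pose([440,-268,130],down(1.57));manip.sleep(.15)
im2,T=grab("w_col");print(manip.read_ee_pos(),manip.read_time_s())
cv2.imwrite("pics/p3b.png",cv2.resize(np.hstack([im[120:260,180:320],im2[120:260,180:320]]),None,fx=2.8,fy=2.8,interpolation=cv2.INTER_CUBIC))
E
```

```text
False [-0.513  0.485 -0.811]
1.0021815332158244 [-0.803 -0.465 -0.763]
13.3833
[ 440.8   -267.075  130.018] 14.825
```

View pics/p3b.png

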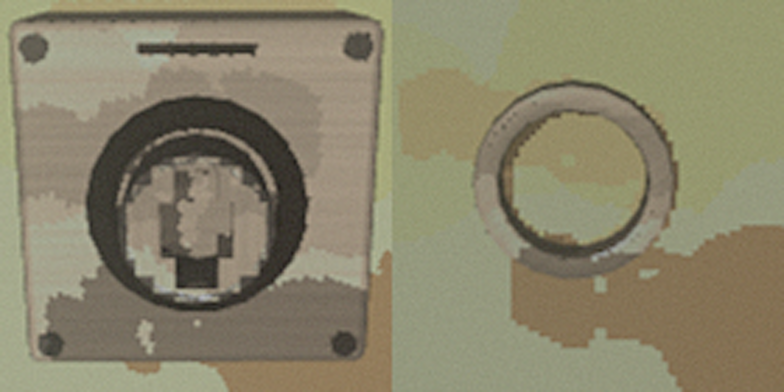

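```bash
python3 - <<'E'
from station import manip
from h import *
x,y=438.2,-270.8
manip.move_pose([x,y,40],down(0.0))
manip.move_l([x,y,1],rate=80,until_force=6)
manip.command_gripper(0.0,25);print(manip.read_width(),manip.read_force())
manip.command_gripper(1.0)
manip.move_pose([x,y,1],down(1.57))
manip.command_gripper(0.0,40); print(manip.read_width(),manip.read_ee_pos(),manip.read_force(),manip.read_time_s())
im,T=grab("w_cg")
manip.move_l([x,y,100],rate=200)
Y=np.radians(107.3)
manip.move_pose([566.6,33.6,100],down(Y));manip.sleep(.2)
im2,T=grab("w_cp1");print(manip.read_ee_pos(),manip.read_width(),manip.read_force(),manip.read_time_s())
cv2.imwrite("pics/cg.png",cv2.resize(np.hstack([im[150:330,150:350],im2[150:330,150:350]]),None,fx=2,fy=2,interpolation=cv2.INTER_CUBIC))
E
```

```text
0.7418020924120223 [-0.112  0.977  5.354]
0.7508521225628892 [ 438.296 -271.093    2.018] [-2.02   0.789  7.387] 19.2917
[566.576  32.312 100.108] 0.7470292774098654 [-0.303 -0.295 -0.822] 21.4833
```

View pics/cg.png

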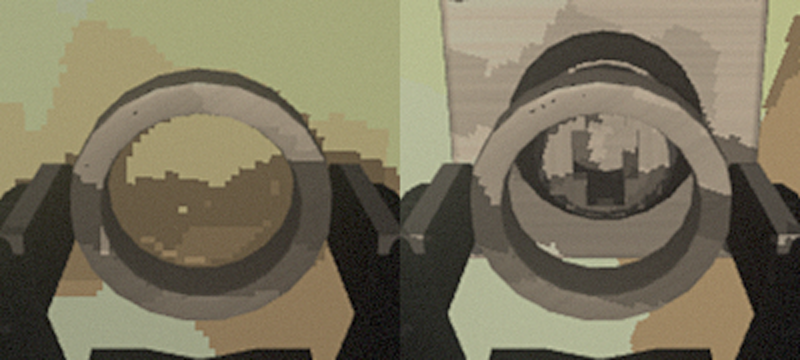

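```bash
cat >> h.py <<'E'
def settle(p,q=None,rate=60,n=3,tol=.25):
    "move so that the READ position matches p (compensate steady offset)"
    from station import manip
    c=np.array(p,float)
    for i in range(n):
        manip.move_l(list(c),q,rate=rate); manip.sleep(.1)
        e=np.array(p)-np.mean([manip.read_ee_pos()],0)
        if np.abs(e[:2]).max()<tol: break
        c[:2]+=e[:2]
    return c
E
python3 - <<'E'
from station import manip
from h import *
c=settle([566.65,33.6,88]);print(c,manip.read_ee_pos())
r=manip.move_l([c[0],c[1],62.6],rate=35,until_force=6);print(r,manip.read_ee_pos(),manip.read_force(),manip.read_width(),manip.read_time_s())
im,_=grab("w_cp2")
cv2.imwrite("pics/cp2.png",cv2.resize(im[120:330,130:370],None,fx=2.5,fy=2.5,interpolation=cv2.INTER_CUBIC))
E
```

```text
[566.65  33.6   88.  ] [566.567  33.627  87.828]
True [565.944  33.548  62.098] [-0.302  0.163  5.086] 0.7483467735956424 22.6667
```

View pics/cp2.png

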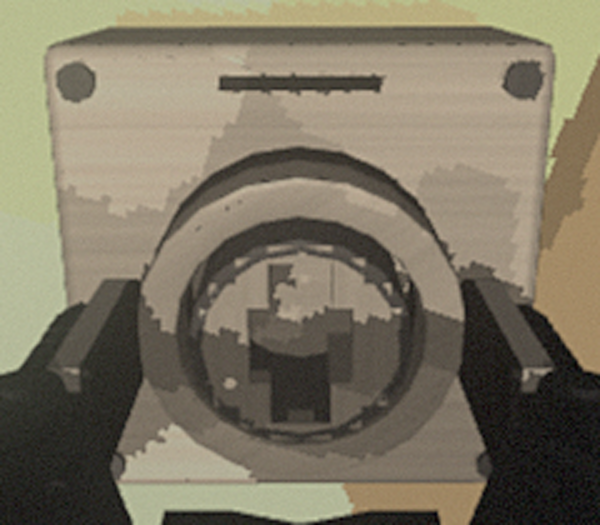

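```bash
python3 - <<'E'
from station import manip
from h import *
p=manip.read_ee_pos()
manip.command_gripper(1.0);manip.sleep(.1);print(manip.read_width(),manip.read_force())
manip.move_l([566.65,33.6,150],rate=200)
im,T=grab("w_p4");print(manip.read_time_s())
manip.move_pose([618.5,-273,150],down(np.radians(55)));manip.sleep(.15)
im2,T=grab("w_lid");print(manip.read_ee_pos(),manip.read_tcp_rot(),manip.read_time_s())
cv2.imwrite("pics/p4b.png",cv2.resize(np.hstack([im[120:260,180:320],im2[120:260,180:320]]),None,fx=2.8,fy=2.8,interpolation=cv2.INTER_CUBIC))
E
```

```text
0.9975254764664663 [ 0.317 -0.169 -0.262]
23.8083
[ 619.01  -271.187  150.34 ] [0.    0.299 0.954 0.   ] 25.1917
```

View pics/p4b.png

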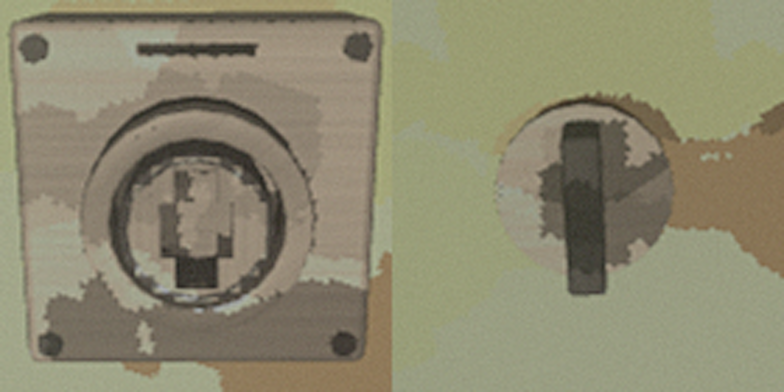

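View pics/w_lid.png

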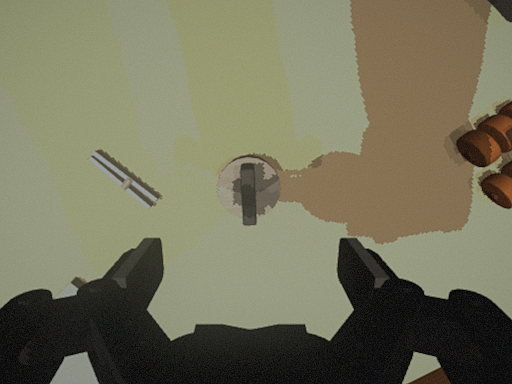

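```bash
python3 - <<'E'
from station import manip
from h import *
q=down(np.radians(56.2)); p=[619.3,-272.5]
manip.move_l(p+[80],q,rate=150)
c=settle(p+[45]);print(c,manip.read_ee_pos())
print(manip.move_l([c[0],c[1],31.5],rate=50,until_force=6))
manip.command_gripper(0.0,60);manip.sleep(.1);print(manip.read_width(),manip.read_ee_pos(),manip.read_force(),manip.read_time_s())
im,_=grab("w_lg")
cv2.imwrite("pics/lg.png",cv2.resize(im[130:370,130:370],None,fx=2.4,fy=2.4,interpolation=cv2.INTER_CUBIC))
E
```

```text
[ 619.202 -272.479   45.   ] [ 619.192 -272.497   44.972]
False
0.12975760164092243 [ 619.462 -272.587   31.821] [-0.947 -0.739  2.642] 28.525
```

View pics/lg.png

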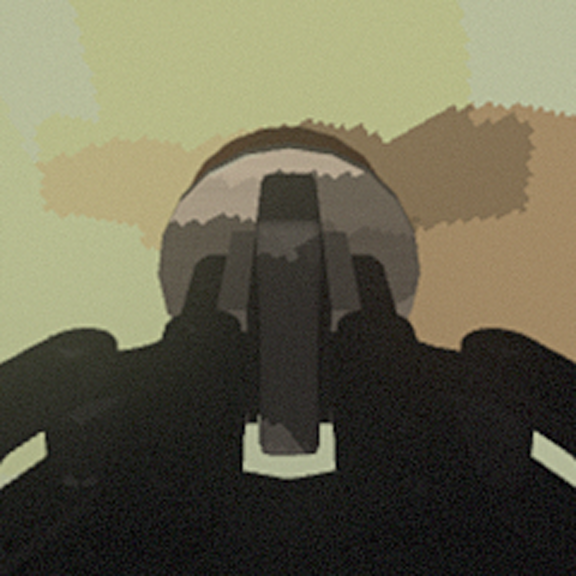

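```bash
python3 - <<'E'
from h import *
from scipy.optimize import brentq
f,cx,cy=CAM["wrist"]
for th,ddz,k in((.269,5.6,1),(.28,-2.5,.973),(.276,0,1)):
  def pr(x,z):
    o=(70,-142.6-ddz);c,s=np.cos(th),np.sin(th);dx,dz=x-o[0],z-o[1]
    return cy+k*f*(-c*dx-s*dz)/(-s*dx+c*dz)
  print([round(brentq(lambda n:pr(n+x,z)-r,-15,15),2) for x,z,r in((25,-26.2,222.5),(-25,-26.2,318.75),(30,3.8,191.7),(25,3.8,202.9))])
E
```

```text
[-3.16, -3.47, -2.34, -3.65]
[-1.81, -0.97, -1.81, -2.99]
[-1.9, -0.3, -1.89, -2.99]
```

```bash
python3 - <<'E'
from station import manip
from h import *
c=manip.read_ee_pos();Y=np.radians(107.3)
manip.move_l([619.2,-272.5,125],rate=150)
print(manip.read_force())
manip.move_pose([564.3,32.9,125],down(Y))
c=settle([564.3,32.9,108]);print(c,manip.read_ee_pos(),manip.read_tcp_rot(),manip.read_force(),manip.read_time_s())
im,_=grab("w_li1")
r=manip.move_l([c[0],c[1],87.3],rate=30,until_force=5);print(r,manip.read_ee_pos(),manip.read_force(),manip.read_moment(),manip.read_width(),manip.read_time_s())
im2,_=grab("w_li2")
cv2.imwrite("pics/li.png",cv2.resize(np.hstack([im[80:340,130:370],im2[80:340,130:370]]),None,fx=1.6,fy=1.6,interpolation=cv2.INTER_CUBIC))
E
```

```text
[ 0.084  0.391 -1.412]
[564.3  32.9 108. ] [564.418  32.684 107.924] [-0.    -0.15   0.989  0.   ] [ 0.275  0.393 -2.059] 31.0667
True [563.757  32.913  87.763] [-0.339 -0.137  4.605] [ 0.041 -0.015 -0.027] 0.12609366879849093 31.7667
```

View pics/li.png

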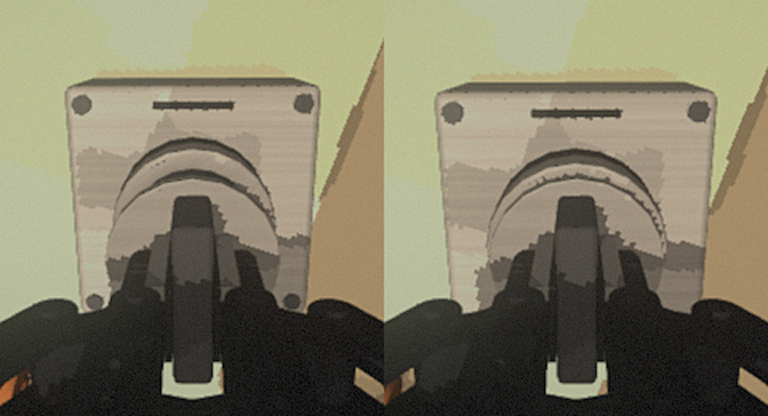

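```bash
python3 - <<'E'
from station import manip
from h import *
manip.sleep(.15)
t0=np.array([564.1,32.8]);b=np.radians(17.3);u=lambda a:np.array([np.cos(a),np.sin(a)])
c0=t0+2.5*u(b)
for d in (9,18,27,36,45):
    a=b-np.radians(d);p=c0-2.5*u(a)
    manip.move_l([p[0],p[1],87.6],down(a+np.pi/2),rate=8)
    q=manip.read_tcp_rot();m=R.from_quat([q[1],q[2],q[3],q[0]]).as_matrix()
    print(d,manip.read_ee_pos()-[*p,87.6],np.degrees(np.arctan2(m[1,1],m[0,1])),manip.read_force(),manip.read_moment(),manip.read_time_s())
    if abs(manip.read_moment()[2])>1.5 or np.abs(manip.read_force()).max()>20: print("STOP");break
manip.sleep(.3)
im2,_=grab("w_t1");print(manip.read_width(),manip.read_force())
from station import viewer
s=viewer.read_camera("top")["color"][:,:,::-1][150:240,175:265]
w=im2[80:340,130:370]
cv2.imwrite("pics/t1.png",np.hstack([cv2.resize(w,(384,416)),cv2.convertScaleAbs(cv2.resize(s,(416,416)),alpha=1.5)]))
E
```

```text
9 [0.271 0.032 0.155] 98.43146981994069 [0.096 0.366 3.059] [ 0.047 -0.022 -0.035] 32.3
18 [ 0.189 -0.011  0.174] 89.51150022675496 [ 0.512 -0.18   3.218] [-0.035 -0.028 -0.079] 32.6083
27 [ 0.164 -0.002  0.15 ] 80.54645524891228 [-0.094  0.331  4.03 ] [-0.019  0.013 -0.116] 32.9167
36 [ 0.132 -0.005  0.171] 71.56550034143245 [ 0.327 -0.754  4.469] [ 0.065 -0.012 -0.058] 33.225
45 [ 0.121 -0.011  0.164] 62.56730188968128 [0.555 0.421 4.817] [-0.009  0.056 -0.075] 33.5333
0.12839977122447446 [-0.527 -0.414  5.464]
```

View pics/t1.png

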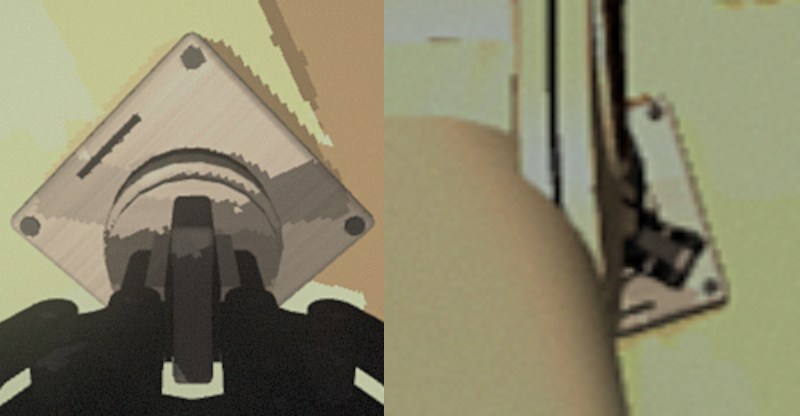

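```bash
python3 - <<'E'
from station import manip
from h import *
print(manip.read_ee_pos(),manip.read_width(),manip.read_force(),manip.read_time_s())
manip.hand_in()
E
```

```text
[564.399  34.696  87.758] 0.1284155015700911 [0.014 0.181 5.245] 33.9333
the job is handed in; nothing more can be done
```

The coin bank's neck is back together, and I handed the job in at about 34 s with the lid still gripped. `hand_in` gives no verdict, so what follows is my own checks.

- **Rings:** I centred each ring by squeezing it along two axes, then placed the thin ring and then the thick one over the neck. The wrist pictures taken after each release showed both rings lying home. The thick ring touched down at about the expected height.
- **Lid:** The cross pin dropped through the slot on the first try. Contact came at a tool height of 87.8 mm, which matches a flush lid.
- **Turn:** I turned the lid clockwise from a jaw angle of 107.3° to 62.6°, about 45°, with little torque (about 0.1 N m), so well short of the click. The last picture shows the bar in the jaws at about 45° to the bank. The grip was set to 60 N, and the arm was pressing down with about 5 N at hand-in.
- **Bystanders:** The arm was not sent near the bottle, massage roller, clothes peg or spring clip. I did not measure their positions again at the end.
- **Disagreements:**
  - The top camera put the thin ring about 5 mm from where the squeeze found it.
  - The wrist camera's calibration changed by 1 to 3 mm between calls and was off by about 5 mm in depth. I relied on squeezes and on comparing objects within one picture instead.
  - The lid's centre along the bar, about 2.5 mm from the tool axis, is known only to about 1 mm.

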